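# Press the plant-feed pail's lid shut all round

### The job

The snap-fit lid has been laid on the white plant-feed pail, but its green rim is still sprung up. Press round the rim with the fingertips, section by section, until all four sections have clicked down flat (one may have caught already), firmly but without cracking the lid. Only press: do not pick up or tip the pail, leave it standing where it is, and leave everything around it undisturbed.

Things in the scene. Friction and masses are not known exactly. Their poses are not given: they have to be found in the camera images.
- pail: round white plastic pail with a green band, 100 mm tall, 162 mm across its top bead, about 0.9 kg, loose; wire bail hanging down its side. Origin: centre of its underside, z up. Its green lid has a flat rim (58 to 85 mm from the centre, 4 mm thick) cut by slots into four quarter sections a, b, c, d, centred on the pail's own +x, +y, -x, -y. The lid's middle is fixed, its top 102 mm up.
- press_a (a point): point on the top face of rim section a (the one at the pail's +x), mid-way along it, on its pale thumb mark; moves with the section: up, 74 mm from the pail's centre line and 112 mm above the ledge; shut, 76 mm and 106 mm. Its x axis points outwards from the pail's centre.
- press_b (a point): point on the top face of rim section b (the one at the pail's +y), mid-way along it, on its pale thumb mark; moves with the section: up, 74 mm from the pail's centre line and 112 mm above the ledge; shut, 76 mm and 106 mm. Its x axis points outwards from the pail's centre.
- press_c (a point): point on the top face of rim section c (the one at the pail's -x), mid-way along it, on its pale thumb mark; moves with the section: up, 74 mm from the pail's centre line and 112 mm above the ledge; shut, 76 mm and 106 mm. Its x axis points outwards from the pail's centre.
- press_d (a point): point on the top face of rim section d (the one at the pail's -y), mid-way along it, on its pale thumb mark; moves with the section: up, 74 mm from the pail's centre line and 112 mm above the ledge; shut, 76 mm and 106 mm. Its x axis points outwards from the pail's centre.
- rim_a (a joint): rim section a: tilt in rad, 0 = sprung up (outer edge 8 mm high), 0.21 = clicked shut, rim flat (hard stop). It hinges on a line 31 mm inside its press point, where it takes 8 to 10 N (more nearer its ends or the hinge). Let go before about 0.12 it springs up again; past that it snaps shut and stays.
- rim_b (a joint): rim section b: tilt in rad, 0 = sprung up (outer edge 8 mm high), 0.21 = clicked shut, rim flat (hard stop). It hinges on a line 31 mm inside its press point, where it takes 8 to 10 N (more nearer its ends or the hinge). Let go before about 0.12 it springs up again; past that it snaps shut and stays.
- rim_c (a joint): rim section c: tilt in rad, 0 = sprung up (outer edge 8 mm high), 0.21 = clicked shut, rim flat (hard stop). It hinges on a line 31 mm inside its press point, where it takes 8 to 10 N (more nearer its ends or the hinge). Let go before about 0.12 it springs up again; past that it snaps shut and stays.
- rim_d (a joint): rim section d: tilt in rad, 0 = sprung up (outer edge 8 mm high), 0.21 = clicked shut, rim flat (hard stop). It hinges on a line 31 mm inside its press point, where it takes 8 to 10 N (more nearer its ends or the hinge). Let go before about 0.12 it springs up again; past that it snaps shut and stays.
- funnel: red plastic funnel standing upside down on its mouth, 92 mm across with a small hanging tab, 96 mm tall; origin at the centre of its underside; loose, light
- bowl: small blue ceramic bowl, 92 mm across, 42 mm tall; origin at the centre of its underside; loose
- tag_holder: aluminium trough 34 by 96 mm (long along its y), 31 mm tall, with blank plant tags standing in it to about 75 mm; origin at the centre of its underside; loose
- peg: wooden clothes peg lying flat, 74 mm long (along its x), 10 mm wide, 14 mm high; origin at the centre of its underside; loose, light
- dispenser: grey push dispenser bottle, empty, 60 mm across, 148 mm tall with its white pump head; origin at the centre of its underside; loose, light
- pot_stack: three terracotta pots nested in one another, 110 mm across the rims, 160 mm tall; origin at the centre of the underside; loose, 0.95 kg

How it is judged:
At the end, for the whole second after the job is handed in: All four rim sections are shut (joint above 0.18 of 0.21 rad), the pail stands upright (within 0.04 rad), still, within 30 mm of where it was; and every neighbour is within 30 mm of where it was (value of joint each of rim_a, rim_b, rim_c, rim_d above 0.18 rad and distance of each of pail, funnel, bowl, tag_holder, peg, dispenser, pot_stack from where it was at the start of the episode below 0.03 m and angle between pail's own z axis and vertical below 0.04 rad and linear speed of pail below 0.02 m/s); the robot touches nothing.
It fails at once if the pail is lifted or carried (height (world z) of pail above 0.012 m).
It fails at once if the pail is tipped (angle between pail's own z axis and vertical above 0.2 rad).
It fails at once if the lid is pressed hard enough to crack it (over 60 N) (contact force between any of the fingers, the arm and pail above 60 N).
It fails at once if a neighbouring thing is shoved or carried off, by more than 30 mm (distance of any of funnel, bowl, tag_holder, peg, dispenser, pot_stack from where it was at the start of the episode above 0.03 m).
It fails at once if a neighbouring thing is lifted or knocked over (angle between any of funnel, bowl, tag_holder, peg, dispenser, pot_stack's own z axis and vertical above 0.4 rad or height (world z) of any of funnel, bowl, tag_holder, peg, dispenser, pot_stack above 0.015 m).
It also fails if it takes over 48 s, if anything falls off the work surface, if the arm or the gripper's body presses on something with over 40 N, if the wrist force passes 120 N, or if a joint passes its speed limit or range.

### The arm

A 7-joint arm with a two-finger parallel gripper is mounted at the origin on the work surface. World frame = base frame: x ahead of the robot, y to its left, z up, the work surface at z = 0. Lengths are in m, angles in rad, forces in N, time in s.
With the tool pointing down it reaches from about 0.425 to 0.975 m from the base axis. Payload 16.7 kg.
Tool frame: the origin (TCP) lies on the front face of the gripper's body, between the roots of the fingers; the fingertips stand 73 mm ahead of it and the grasp point (between the pads) lies 54 mm ahead of it (nose_length is the distance from the TCP to the fingertips, in m); z points along the fingers, y is the line along which they close (so a half turn about z gives the same grasp; the last joint's range is limited). The gripper opens to 85 mm and grips with 20 to 120 N. Pads are 22 mm wide; open, the fingers measure 114 mm over their backs; the gripper's body (76 mm by 85 mm) begins 54 mm behind the grasp point. The pads swing forward as they close: fully open they stand 13 mm farther back than shut.
Start: joints at [-0.149, 0.426, 0.074, 1.606, -0.034, 1.111, -0.067], TCP at [0.675, -0, 0.304] pointing down, gripper open.
Joint ranges: [-2.85, 2.85], [-0.5, 2.14], [-1.23, 1.37], [0.21, 2.46], [-1.02, 4.16], [0.16, 2.05], [-2.73, 2.73]. Speed limits (rad/s): [1.89, 1.89, 2.39, 2.39, 3.01, 3.01, 3.01].

### API

Orientations are given as [roll, pitch, yaw] about the fixed x, y, z axes, in that order (R = Rz(yaw) Ry(pitch) Rx(roll)).
In Python, from plant import observe, capture, camera_info, finish_job, nose_length gives the robot as it stands.
- The arm moves only by the shell command python3 -m crank 'ROWS' [FORCE]. ROWS is JSON, a list of rows, each an object with "grip": the finger opening in cm, from 0 to 8.54; "linear": the shift along the tool's x, y, z in cm, a list of three; "spin": the turn about the tool's z in rad. A call has 1 to 8 rows; each row is the pose to reach, as a shift and turn from the pose commanded when the call began, along the tool's axes at that moment; what a row does not reach only later rows make up. A row lasts 1/12 s, in which the tool goes at most 41.7 mm and 7.16 degrees, less where a joint would pass 70% of its speed; a pose out of reach is approached as far as the arm can. A call with a gripper value outside its range is refused whole. The fingers move at their own pace and stop on an object; FORCE is the grip in N (left out, the last holds). Time passes only in rows, so rows that repeat a pose let the fingers close. It gives the time, the measured TCP pose, the force, the opening and the grip force at its end, in the units of the state.
- observe(): the state, without advancing time (a new reading comes with each control period).
- capture(name): name is "scene" or "side" or "wrist"; returns the picture (384x512x3 uint8, blue, green, red); there is no depth.
- camera_info(name): a dict with "fovy" (degrees; the focal length in pixels is half the picture's height over the tangent of half this angle, whatever the lens; pixels are square), "cx", "cy" (the principal point, pixels), "world_to_cam" (4x4, takes a point from world to camera coordinates); the wrist camera has in their place "hand_eye" (4x4, takes a point from camera to tool coordinates, whose origin is the TCP and whose axes are the flange's). Camera axes: x right, y down, z forward; pixel columns grow to the right and rows downward; lengths in m; the calibration is good to about 2 mm. A picture is of the moment at which its call begins: read the wrist's pose just before it. camera_info takes no time and is no camera call.
- finish_job(): hands the job in; it is judged then, once.
The state is a dict: "time": time; "joints": joint angles; "dq": joint speeds; "effort": joint torques, N m; "ee_pos": TCP position; "tool_rot": TCP orientation; "contact_force": force on the tool from outside, world axes, zero at the start; "wrist_torque": the same for the moment, N m; "gripper_width": opening from 0.0 (shut) to 1.0 (fully open); "grip_force": force on a finger pad.
Only numpy, scipy, OpenCV 4.12 (cv2) and the standard library are available. Lean on these libraries where they do the work, as an engineer would, in place of code of your own. Each camera call takes 0.05 s, during which the arm holds its last target. There are 200 camera calls.

## Working session

There is one attempt and no reset: what is moved stays moved. The work goes in short steps, Python scripts to look and compute and a shell command to move; the robot and the scene stay as the last step left them, time stands still between calls to the robot, and variables do not carry over. Pictures are saved under pics/ and viewed, at most 10 in all, crops included, and the job is handed in when it is done.

```bash
mkdir -p pics
python3 - <<'E'
from plant import *
import cv2,numpy as np
o=observe();print(o['ee_pos'],o['tool_rot'],o['contact_force'],o['gripper_width'],nose_length if not callable(nose_length) else nose_length())
for n in('scene','side','wrist'):
    cv2.imwrite(f'pics/{n}0.png',capture(n)); print(n,camera_info(n))
a=cv2.imread('pics/scene0.png');b=cv2.imread('pics/side0.png')
E
```

```text
[ 6.74702635e-01 -4.82885719e-05  3.03226429e-01] [-3.14037006e+00  1.21448139e-04  1.57073705e+00] [-0.30913263  0.02894767 -0.96872633] 1.0008614151354436 0.0726
scene {'fovy': 53.62449219868277, 'cx': 254.62715296222817, 'cy': 188.1901629960299, 'world_to_cam': array([[ 0.38200967,  0.92402626, -0.01562307, -0.21430135],
       [ 0.63538918, -0.27488241, -0.72160949, -0.28341567],
       [-0.67108062,  0.26573507, -0.69212403,  1.53234059],
       [ 0.        ,  0.        ,  0.        ,  1.        ]])}
side {'fovy': 51.70316694971135, 'cx': 257.14449554696847, 'cy': 195.02273440774107, 'world_to_cam': array([[ 0.7754097 , -0.63134425, -0.01200973, -0.42752738],
       [-0.41305411, -0.49273906, -0.76589459,  0.30575265],
       [ 0.47762548,  0.59884277, -0.64285398,  1.09606302],
       [ 0.        ,  0.        ,  0.        ,  1.        ]])}
wrist {'fovy': 65.09691303596482, 'cx': 253.02234825416474, 'cy': 195.67565079116898, 'hand_eye': array([[ 5.89691680e-04, -9.62946724e-01, -2.69691043e-01,
         6.86421790e-02],
       [ 9.99999523e-01,  3.57933825e-04,  9.08521811e-04,
        -8.09896575e-04],
       [-7.78326556e-04, -2.69691450e-01,  9.62946476e-01,
        -6.92292065e-02],
       [ 0.00000000e+00,  0.00000000e+00,  0.00000000e+00,
         1.00000000e+00]])}
```

View pics/scene0.png

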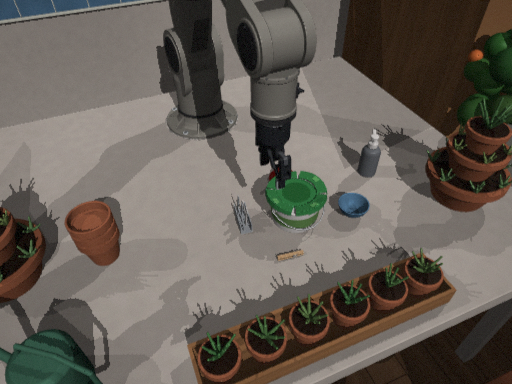

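View pics/side0.png

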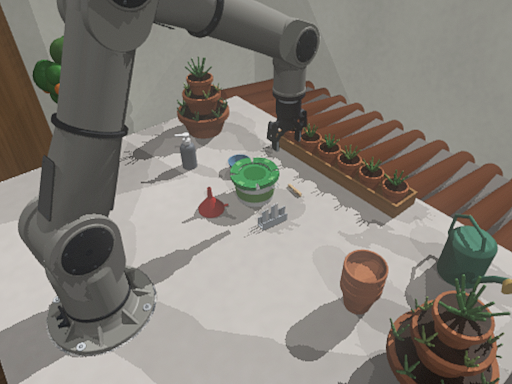

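View pics/wrist0.png

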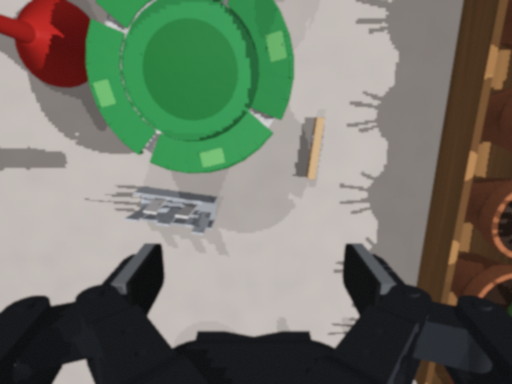

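The wrist picture shows three pale thumb marks at about (105,93), (276,46) and (212,157), with the funnel at upper left and the tag trough at (175,205). I'll segment the marks in all three views and triangulate them.

```bash
cat > h.py <<'E'
import cv2,numpy as np
from plant import *
from scipy.spatial.transform import Rotation as Ro
def KT(n,o=None):
    c=camera_info(n);f=192/np.tan(np.radians(c['fovy'])/2)
    K=np.array([[f,0,c['cx']],[0,f,c['cy']],[0,0,1]])
    if n=='wrist':
        T=np.eye(4);T[:3,:3]=Ro.from_euler('xyz',o['tool_rot']).as_matrix();T[:3,3]=o['ee_pos']
        M=np.linalg.inv(T@c['hand_eye'])
    else: M=c['world_to_cam']
    return K,M
def onplane(K,M,uv,z):
    R,t=M[:3,:3],M[:3,3];c=-R.T@t;d=R.T@np.linalg.inv(K)@[uv[0],uv[1],1]
    return c+d*(z-c[2])/d[2]
def proj(K,M,p):
    q=K@(M[:3,:3]@p+M[:3,3]);return q[:2]/q[2]
def marks(im,amin):
    h=cv2.cvtColor(im,cv2.COLOR_BGR2HSV)
    m=cv2.inRange(h,(45,50,130),(75,150,255))
    n,l,s,c=cv2.connectedComponentsWithStats(m)
    return [(c[i].round(1),s[i][4]) for i in range(1,n) if s[i][4]>=amin]
E
python3 - <<'E'
from h import *
o=observe()
W=KT('wrist',o);S=KT('scene');D=KT('side')
for n in('wrist','scene','side'):
    im=cv2.imread(f'pics/{n}0.png')
    print(n,[(c.tolist(),int(a)) for c,a in marks(im,60 if n=='wrist' else 5)])
for uv in[(105,93),(276,46),(212,157)]:
    im=cv2.imread('pics/wrist0.png');print(im[uv[1],uv[0]])
    for z in(.106,.112):
        p=onplane(*W,uv,z);print(uv,p.round(4),proj(*S,p).round(1),proj(*D,p).round(1))
a=cv2.resize(cv2.imread('pics/scene0.png')[150:240,250:330],None,fx=5,fy=5,interpolation=2)
b=cv2.resize(cv2.imread('pics/side0.png')[145:235,220:290],None,fx=5,fy=5,interpolation=2)
cv2.imwrite('pics/crop.png',np.hstack([a,b]))
E
```

```text
wrist [([124.3, 44.5], 559), ([286.3, 61.6], 237), ([275.9, 45.9], 578), ([103.5, 92.9], 526), ([118.0, 134.4], 90), ([256.6, 135.4], 176), ([161.9, 147.3], 307), ([212.0, 157.1], 470)]
scene [([315.6, 178.3], 27), ([275.7, 200.8], 19), ([313.0, 204.0], 7)]
side [([58.9, 66.8], 9), ([253.3, 172.2], 994)]
[115 190 113]
(105, 93) [0.5496 0.0835 0.106 ] [278.9 176.7] [240.8 182.1]
(105, 93) [0.5524 0.0831 0.112 ] [279.3 175.8] [241.4 180.5]
[107 177 106]
(276, 46) [0.6925 0.1195 0.106 ] [313.5 205.7] [266.2 161.7]
(276, 46) [0.6921 0.1184 0.112 ] [313.3 204.2] [266.3 160.5]
[120 192 118]
(212, 157) [0.6376 0.0296 0.106 ] [274.7 201.7] [270.9 179.4]
(212, 157) [0.6384 0.0305 0.112 ] [275.2 200.3] [270.9 177.7]
```

View pics/crop.png

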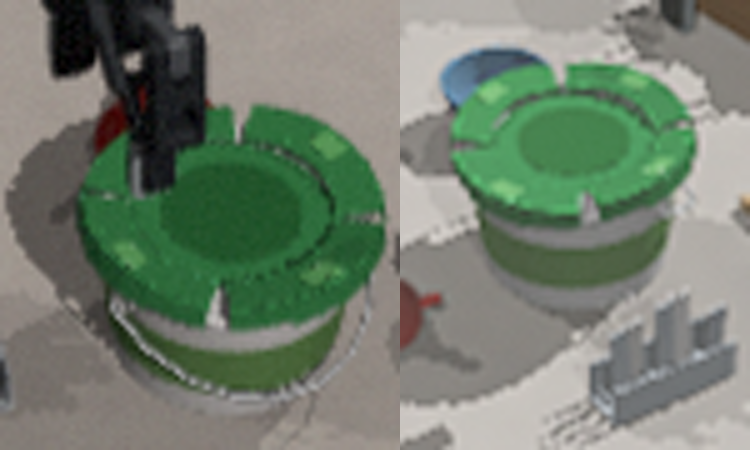

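The four marks come out at about a (0.695,0.120), b (0.603,0.174), c (0.549,0.083) and d (0.640,0.028), with the pail centre at (0.622,0.101) and yaw 14°. I'll close the fingers and go above d.

```bash
python3 -m crank '[{"grip":0,"linear":[1.4,-1.7,3],"spin":0},{"grip":0,"linear":[2.8,-3.4,6],"spin":0},{"grip":0,"linear":[2.8,-3.4,9],"spin":0},{"grip":0,"linear":[2.8,-3.4,10],"spin":0},{"grip":0,"linear":[2.8,-3.4,10],"spin":0},{"grip":0,"linear":[2.8,-3.4,10],"spin":0},{"grip":0,"linear":[2.8,-3.4,10],"spin":0},{"grip":0,"linear":[2.8,-3.4,10],"spin":0}]' 40
python3 - <<'E'
from h import *
o=observe();print(o['ee_pos'],o['tool_rot'],o['contact_force'],o['gripper_width'],o['time'])
W=KT('wrist',o);a=capture('wrist');b=capture('scene')
S=KT('scene');print('disp base',onplane(*S,(368,176),0),'marks',[(c.tolist(),onplane(*W,c,.11).round(4)) for c,s in marks(a,60)])
cv2.imwrite('pics/d.png',np.hstack([a[:,:440],cv2.resize(b[150:246,250:330],None,fx=4,fy=4)]))
E
```

```text
time: 0.82
ee_pos: [0.6421, 0.0275, 0.2057]
tool_rot: [3.139, -0.0, 1.57]
contact_force: [-0.7, 0.0, 0.0]
gripper_width: -0.003
grip_force: 0.0
[0.64208091 0.02753448 0.20566295] [ 3.13904973e+00 -1.78327341e-04  1.56997067e+00] [-6.63899534e-01  5.24507836e-04  1.72505903e-02] -0.0031366314613160327 0.8167
disp base [5.59293011e-01 4.09526534e-01 1.11022302e-16] marks [([231.5, 178.0], array([0.6296, 0.0603, 0.11  ])), ([246.5, 22.7], array([0.6385, 0.1381, 0.11  ])), ([354.8, 64.6], array([0.6934, 0.1191, 0.11  ])), ([84.4, 134.8], array([0.551 , 0.0841, 0.11  ]))]
```

View pics/d.png

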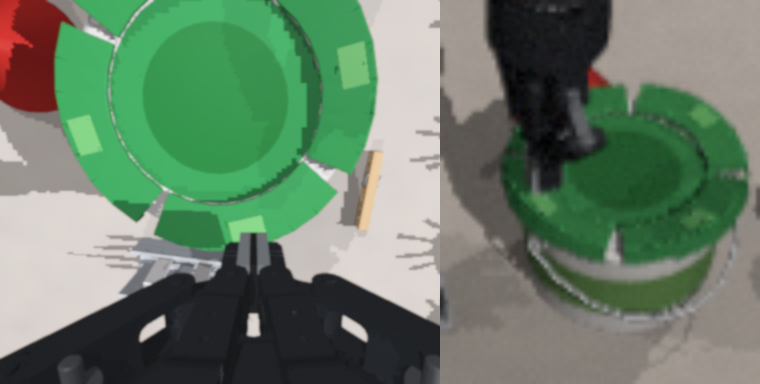

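The closed fingertips stand just over the pale mark of d (about (245,228) in the wrist view), and nothing is in the way. Pressing.

```bash
python3 -m crank '[{"grip":0,"linear":[0,0,1],"spin":0},{"grip":0,"linear":[0,0,1.6],"spin":0},{"grip":0,"linear":[0,0,1.8],"spin":0},{"grip":0,"linear":[0,0,2.0],"spin":0},{"grip":0,"linear":[0,0,2.1],"spin":0},{"grip":0,"linear":[0,0,2.1],"spin":0}]'
```

```text
time: 1.42
ee_pos: [0.6411, 0.0271, 0.1827]
tool_rot: [3.142, 0.001, 1.57]
contact_force: [0.3, -2.6, 4.2]
gripper_width: -0.002
grip_force: 2.1
```

```bash
python3 -m crank '[{"grip":0,"linear":[0,0,0.1],"spin":0},{"grip":0,"linear":[0,0,0.2],"spin":0},{"grip":0,"linear":[0,0,0.3],"spin":0},{"grip":0,"linear":[0,0,0.3],"spin":0}]'
```

```text
time: 1.75
ee_pos: [0.6407, 0.0282, 0.1793]
tool_rot: [-3.141, -0.0, 1.571]
contact_force: [-0.5, 0.2, -0.1]
gripper_width: 0.003
grip_force: 0.0
```

```bash
python3 -m crank '[{"grip":0,"linear":[0,0,0.1],"spin":0},{"grip":0,"linear":[0,0,0.2],"spin":0},{"grip":0,"linear":[0,0,0.2],"spin":0}]'
```

```text
time: 2.0
ee_pos: [0.641, 0.0282, 0.1783]
tool_rot: [-3.142, -0.0, 1.571]
contact_force: [-4.1, 0.5, 10.6]
gripper_width: 0.007
grip_force: 4.9
```

Section d dropped away and then met a hard stop at 106 mm, so it's shut. Next is a.

```bash
python3 -m crank '[{"grip":0,"linear":[0,0,-2.5],"spin":0},{"grip":0,"linear":[3,1.7,-2.5],"spin":0},{"grip":0,"linear":[6,3.5,-2.5],"spin":0},{"grip":0,"linear":[9.1,5.3,-2.5],"spin":0},{"grip":0,"linear":[9.1,5.3,-2.5],"spin":0},{"grip":0,"linear":[9.1,5.3,-1.4],"spin":0},{"grip":0,"linear":[9.1,5.3,-0.9],"spin":0},{"grip":0,"linear":[9.1,5.3,-0.6],"spin":0}]'
python3 -m crank '[{"grip":0,"linear":[0,0,0.1],"spin":0},{"grip":0,"linear":[0,0,0.1],"spin":0}]'
```

```text
time: 2.67
ee_pos: [0.6939, 0.1186, 0.1831]
tool_rot: [3.142, -0.0, 1.57]
contact_force: [0.4, 4.9, 9.5]
gripper_width: 0.002
grip_force: 4.5
time: 2.83
ee_pos: [0.6939, 0.1184, 0.1827]
tool_rot: [3.141, -0.001, 1.57]
contact_force: [0.5, 1.7, 3.1]
gripper_width: 0.0
grip_force: 1.4
```

```bash
python3 -m crank '[{"grip":0,"linear":[0,0,0.1],"spin":0},{"grip":0,"linear":[0,0,0.2],"spin":0},{"grip":0,"linear":[0,0,0.3],"spin":0},{"grip":0,"linear":[0,0,0.3],"spin":0}]'
python3 -m crank '[{"grip":0,"linear":[0,0,0.1],"spin":0},{"grip":0,"linear":[0,0,0.2],"spin":0},{"grip":0,"linear":[0,0,0.2],"spin":0}]'
```

```text
time: 3.17
ee_pos: [0.6935, 0.1179, 0.1792]
tool_rot: [-3.14, 0.001, 1.57]
contact_force: [0.8, 0.5, -0.6]
gripper_width: -0.002
grip_force: 0.0
time: 3.42
ee_pos: [0.694, 0.1182, 0.1783]
tool_rot: [-3.141, 0.001, 1.57]
contact_force: [-3.7, -2.3, 10.3]
gripper_width: -0.0
grip_force: 4.7
```

Section a behaved the same way and is shut. Next is b.

```bash
python3 -m crank '[{"grip":0,"linear":[0,0,-2.5],"spin":0},{"grip":0,"linear":[1.8,-3,-2.5],"spin":0},{"grip":0,"linear":[3.6,-6,-2.5],"spin":0},{"grip":0,"linear":[5.5,-9.1,-2.5],"spin":0},{"grip":0,"linear":[5.5,-9.1,-2.5],"spin":0},{"grip":0,"linear":[5.5,-9.1,-1.4],"spin":0},{"grip":0,"linear":[5.5,-9.1,-0.9],"spin":0},{"grip":0,"linear":[5.5,-9.1,-0.5],"spin":0}]'
python3 -m crank '[{"grip":0,"linear":[0,0,0.1],"spin":0},{"grip":0,"linear":[0,0,0.2],"spin":0},{"grip":0,"linear":[0,0,0.3],"spin":0},{"grip":0,"linear":[0,0,0.3],"spin":0}]'
python3 -m crank '[{"grip":0,"linear":[0,0,0.1],"spin":0},{"grip":0,"linear":[0,0,0.2],"spin":0},{"grip":0,"linear":[0,0,0.2],"spin":0}]'
```

```text
time: 4.08
ee_pos: [0.6032, 0.174, 0.1821]
tool_rot: [-3.141, -0.0, 1.57]
contact_force: [-3.6, 4.4, 8.9]
gripper_width: 0.001
grip_force: 4.0
time: 4.42
ee_pos: [0.6032, 0.1733, 0.1793]
tool_rot: [-3.141, 0.001, 1.57]
contact_force: [0.6, -0.3, 0.2]
gripper_width: -0.001
grip_force: 0.0
time: 4.67
ee_pos: [0.6033, 0.1737, 0.1784]
tool_rot: [3.141, 0.0, 1.57]
contact_force: [-1.3, -2.5, 9.3]
gripper_width: 0.0
grip_force: 4.1
```

Section b is shut too. Next is c at (0.549,0.083).

```bash
python3 -m crank '[{"grip":0,"linear":[0,0,-2.5],"spin":0},{"grip":0,"linear":[-3,-1.8,-2.5],"spin":0},{"grip":0,"linear":[-6,-3.6,-2.5],"spin":0},{"grip":0,"linear":[-9.1,-5.3,-2.5],"spin":0},{"grip":0,"linear":[-9.1,-5.3,-2.5],"spin":0},{"grip":0,"linear":[-9.1,-5.3,-1.4],"spin":0},{"grip":0,"linear":[-9.1,-5.3,-0.9],"spin":0},{"grip":0,"linear":[-9.1,-5.3,-0.5],"spin":0}]'
python3 -m crank '[{"grip":0,"linear":[0,0,0.1],"spin":0},{"grip":0,"linear":[0,0,0.2],"spin":0},{"grip":0,"linear":[0,0,0.3],"spin":0},{"grip":0,"linear":[0,0,0.3],"spin":0}]'
python3 -m crank '[{"grip":0,"linear":[0,0,0.1],"spin":0},{"grip":0,"linear":[0,0,0.2],"spin":0},{"grip":0,"linear":[0,0,0.2],"spin":0}]'
```

```text
time: 5.33
ee_pos: [0.5499, 0.0836, 0.1819]
tool_rot: [-3.141, -0.0, 1.572]
contact_force: [-0.3, 1.3, 0.4]
gripper_width: -0.003
grip_force: 0.0
time: 5.67
ee_pos: [0.55, 0.0833, 0.1797]
tool_rot: [-3.141, 0.0, 1.571]
contact_force: [0.3, 0.3, -0.3]
gripper_width: 0.001
grip_force: 0.0
time: 5.92
ee_pos: [0.5502, 0.0831, 0.1783]
tool_rot: [3.141, -0.0, 1.571]
contact_force: [-3.0, -0.2, 8.3]
gripper_width: 0.0
grip_force: 4.3
```

Section c gave no resistance until the 106 mm stop, so it had already caught. I'll back off and check.

```bash
python3 -m crank '[{"grip":0,"linear":[0,0,-3],"spin":0},{"grip":0,"linear":[0,0,-6],"spin":0},{"grip":0,"linear":[-3,2.5,-9],"spin":0},{"grip":0,"linear":[-6,5,-12],"spin":0},{"grip":0,"linear":[-8,7,-13],"spin":0},{"grip":0,"linear":[-8,7,-13],"spin":0},{"grip":0,"linear":[-8,7,-13],"spin":0}]'
python3 - <<'E'
from h import *
o=observe();W=KT('wrist',o);a=capture('wrist');b=capture('side');S=KT('side')
ms=[m for m in marks(a,60)];print([(c.tolist(),onplane(*W,c,.106).round(4)) for c,s in ms])
cv2.imwrite('pics/e.png',np.hstack([a[:,:440],cv2.resize(b[145:241,215:295],None,fx=4,fy=4)]))
E
```

```text
time: 6.5
ee_pos: [0.6214, 0.0007, 0.3091]
tool_rot: [3.139, 0.0, 1.567]
contact_force: [-1.3, 0.1, -1.2]
gripper_width: -0.001
grip_force: 0.0
[([215.3, 103.3], array([0.5889, 0.0761, 0.106 ])), ([341.8, 52.0], array([0.6953, 0.1165, 0.106 ]))]
```

View pics/e.png

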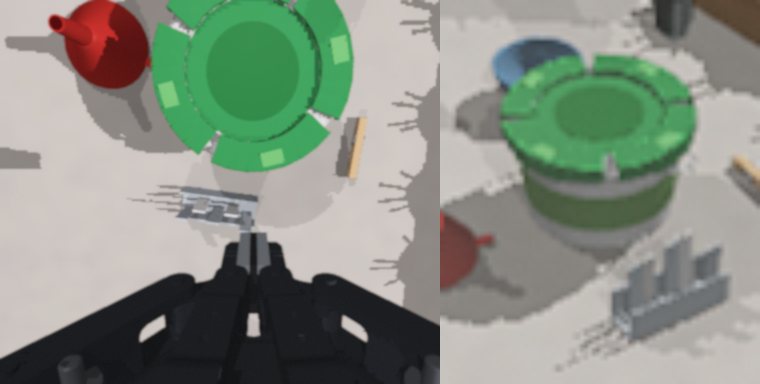

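The rim looks flat all round, with marks at (168,95), (341,50) and (272,157) in the wrist view. The pail and its neighbours stand where they were.

```bash
python3 -c "
from plant import *
print(finish_job())"
```

```text
the job is handed in; nothing more can be done
None
```

The job is handed in with all four rim sections pressed down: a, b and d each gave way under the fingertips, c had already caught, and each met a firm stop at about 106 mm with readings around 10 N; in the last pictures the rim looks flat and nothing visible has moved, but no verdict came back.

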